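# Turn the reference block and hold the cam lift at the top

### The arm

A 6-joint arm with a two-finger parallel gripper is mounted at the origin on the work surface. World frame = base frame: x ahead of the robot, y to its left, z up, the work surface at z = 0. Lengths are in mm, angles in rad, forces in N, time in s.
With the tool pointing down it reaches from about 300 to 775 mm from the base axis. Payload 14.6 kg.
Tool frame: the origin (TCP) lies on the centre line of the jaws, within the pads' length; the fingertips stand 17 mm ahead of it and the grasp point (between the pads) lies 2 mm behind it; z points along the fingers, y is the direction in which the jaws open and shut (so a half turn about z gives the same grasp; the last joint's range is limited). The gripper opens to 94 mm and grips with 3 to 60 N. Pads are 16 mm wide; open, the fingers measure 119 mm over their backs; the gripper's body (75 mm by 177 mm) begins 78 mm behind the grasp point.
Start: joints at [-1.17, 0.3, 1.521, -0, 1.321, -0.067], TCP at [248, -490.903, 222.446] pointing down, gripper open.
Joint ranges: [-3.03, 3.03], [-0.79, 2.21], [0.23, 2.52], [-1.04, 4.18], [0, 3.07], [-2.55, 2.55]. Speed limits (rad/s): [2.22, 2.22, 2.57, 3.14, 3.14, 3.14].

### API

Orientations are given as [roll, pitch, yaw] about the fixed x, y, z axes, in that order (R = Rz(yaw) Ry(pitch) Rx(roll)).
In Python, from bench import get_state, camera, calibration, job_done, masks_of gives the robot as it stands.
- The arm moves only by the tool move_arm, never from a script. Its argument "increments" is a list of rows, each an object of numbers: "claw": the opening, from 0 (shut) to 1 (fully open); "tx", "ty", "tz": the shift along the tool's x, y, z in mm; "wx", "wy", "wz": the turn, a rotation vector about the tool's x, y, z in degrees. A call has 1 to 5 rows; each row is the pose to reach, as a shift and turn from the pose commanded when the call began, along the tool's axes at that moment; what a row does not reach only later rows make up. A row lasts 1/10 s, in which the tool goes at most 50 mm and 8.59 degrees, less where a joint would pass 70% of its speed; a pose out of reach is approached as far as the arm can. A call with a gripper value outside its range is refused whole. The fingers move at their own pace and stop on an object; "newtons" is the grip in N (left out, the last holds). Time passes only in rows, so rows that repeat a pose let the fingers close. It gives the time, the measured TCP pose, the force and the opening at its end, in the units of the state.
- get_state(): the state, without advancing time (a new reading comes with each control period).
- camera(name): name is "side" or "top"; returns the picture (420x560x3 uint8, blue, green, red); there is no depth.
- calibration(name): a dict with "camera_matrix" (3x3 intrinsics, pixels), "dist" ([k1, k2, p1, p2, k3] as OpenCV has them; the pictures are not rectified), "world_from_camera" (4x4, takes a point from camera to world coordinates). Camera axes: x right, y up, looking along -z (the intrinsics and any distortion apply to the point x, -y, -z); pixel columns grow to the right and rows downward; lengths in mm; the calibration is good to about 2 mm. A picture is of the moment at which its call begins. calibration takes no time and is no camera call.
- job_done(): hands the job in, once; it reports no verdict.
Trained networks look in the newest picture that a camera, given by its name, has taken for a name from the list of things; names that differ only in an ending like _2 or _b are one class to them, and where a whole thing is asked for, a point or a joint stands for the part that bears it (a point fixed in the world has none). Each returns a list of dicts, best first, with "conf" (0 to 1); they miss things now and then, are a little off and sometimes report something else, mostly with a low value. They report only what shows in the picture. A call takes as long as a camera call. They do not tell look-alikes from the thing itself.
- masks_of(name, camera): "region" (420x560 bool, what is visible of it) and "bbox" ([left, top, right, bottom] in pixels, round what is visible of it).
The state is a dict: "time_s": time; "joint_pos": joint angles; "joint_velocities": joint speeds; "joint_torque": joint torques, N m; "ee_pos": TCP position; "tcp_rot": TCP orientation; "contact_force": force on the tool from outside, world axes, zero at the start; "moment": the same for the moment, N m; "gripper_width": finger opening in mm.
Only numpy, scipy, OpenCV 4.12 (cv2) and the standard library are available. Lean on these libraries where they do the work, as an engineer would, in place of code of your own. Each camera call takes 0.05 s, during which the arm holds its last target. There are 200 camera calls.

### The job

A white side of the colour reference block has been read; for the next pass turn the block so that its blue side sits flat against the yellow bent bracket on the lift stage, centred along the bracket, standing upright on the stage, and let go of it. Then swing the cam lever by its red crank grip up to its highest lift point, where it stands straight up, and finish while still holding it there, because it springs back down if released. Leave the bottle, beaker and green tray where they are.

Things in the scene. Friction and masses are not known exactly. Their poses are not given: they have to be found in the camera images.
- lift_base: Fixed cam lift of a colour reader; origin on the bench under the stage's centre, z up, yaw up to 0.3 rad either way. In its axes: aluminium base plate x -115..85, y -90..180, 12 mm thick; white/blue optical head x -37..37, y 114..166, top z 192 mm, lens barrel to y 102 at z 150; lever on the -x side, yellow bracket on the +y side of the stage.
- bracket_foot (a point): Point on the stage top at the foot of the yellow bracket's contact face, mid-length: (0, 45, 90) mm in lift_base axes when the stage is down; rises with it. Axes as lift_base: +y into the bracket, x along it. The bracket is an upright plate 70 mm long, 3 thick, 25 high, fixed to the stage. The dark stage is 110 x 110 mm, from 100 mm to -y to 10 mm to +y of this point.
- stage (a joint): Height of the stage above its lowest position, m: 0 at the start, 0.0175 at the cam's highest lift point. Driven only by the lever.
- block: Loose block 36 x 36 x 70 mm tall, about 0.16 kg, standing on the stage; origin at the centre of its underside, z up. +y side blue (blue stripe on top along that edge), -y black, +x and -x white. At the start blue looks roughly to -x of lift_base: it needs turning 1.2 to 1.95 rad clockwise seen from above, and stands about 32 mm short of the bracket. Its upper 45 mm rise above the bracket.
- blue_edge (a point): Middle of the lower edge of the block's blue side: (0, 18, 0) mm in block axes. To be brought to bracket_foot.
- lever (a joint): Angle of the cam lever, rad. 0 at the start (on its stop, 4 degrees above level, pointing to lift_base -y); grows as the lever swings up; 1.5 is straight up, the highest lift point; beyond that, to the stop at 2.1, the stage sinks again. A spring and the stage's weight always pull it back to 0, about 2 to 3 N at the grip, so it must be held.
- lever_axle (a point): Fixed point on the lever's axle, at (-85, 0, 55) mm in lift_base axes; the lever turns about the lift_base x axis through it, its 10 mm steel rod lying in the plane x = -85.
- lever_grip (a point): Centre of the lever's red crank grip: a cylinder 24 mm diameter, 42 mm long, lying along lift_base x, that spins freely on its pin; it sticks out to -x from the rod's end, from 8 to 50 mm beyond the rod's mid plane. At lever angle q it lies (-29, -120 cos(q + 0.07), 120 sin(q + 0.07)) mm from lever_axle in lift_base axes. Pinch it from above, fingers closing along lift_base y.
- wash_bottle: Bystander: white bottle with red cap, 60 mm diameter, 140 mm tall, origin under its centre. Leave alone.
- beaker: Bystander: clear beaker, 68 mm diameter, 85 mm tall, origin under its centre. Leave alone.
- tip_tray: Bystander: green divided tray 90 x 120 x 40 mm, origin under its centre. Leave alone.
Not all that is in view belongs to the job. There is more than one size of the block; the one meant has the size given above.

How it is judged:
By the outcome, as a careful person would: the job done as asked, in the order asked, and still so for the second after the job is handed in, while the arm keeps its last pose, push and grip.
It also fails if it takes over 54 s, if anything falls off the work surface, if the arm or the gripper's body presses on something with over 40 N, if the wrist force passes 120 N, or if a joint passes its speed limit or range.

## Working session

There is one attempt and no reset: what is moved stays moved. The work goes in short steps, Python scripts to look and compute and a tool call to move; the robot and the scene stay as the last step left them, time stands still between calls to the robot, and variables do not carry over. Pictures are saved under pics/ and viewed, on a budget of 10 in all, crops included, one or two more only if the job needs it, and the job is handed in when it is done.

Besides the shell and the picture viewer there is one more tool, called after "Call:" as a command line: name --argument value ..., lists and objects as JSON in quotes. move_arm: Moves the arm, as the interface text tells. Its arguments: {"type":"object","properties":{"increments":{"type":"array"},"newtons":{"type":"number"}},"required":["increments"]}

```bash
mkdir -p pics; cat > h.py <<'E'
import numpy as np, cv2
from bench import *
def proj(cam,P):
    c=calibration(cam);T=np.linalg.inv(np.array(c['world_from_camera'],float))
    P=np.atleast_2d(np.array(P,float));p=P@T[:3,:3].T+T[:3,3];p=p*[1,-1,-1]
    return cv2.projectPoints(p.reshape(-1,1,3),np.zeros(3),np.zeros(3),np.array(c['camera_matrix'],float),np.array(c['dist'],float))[0].reshape(-1,2)
def ray(cam,uv):
    c=calibration(cam);T=np.array(c['world_from_camera'],float)
    n=cv2.undistortPoints(np.array(uv,float).reshape(-1,1,2),np.array(c['camera_matrix'],float),np.array(c['dist'],float)).reshape(-1,2)
    d=np.c_[n[:,0],-n[:,1],-np.ones(len(n))]@T[:3,:3].T
    return T[:3,3],d
def onz(cam,uv,z):
    o,d=ray(cam,uv);return o+d*((z-o[2])/d[:,2])[:,None]
E
python3 - <<'E'
from h import *
for c in ['top','side']:
    im=camera(c); cv2.imwrite(f'pics/{c}0.png',im)
    print(c,np.array(calibration(c)['world_from_camera'])[:3].round(2).tolist())
    for n in ['lift_base','stage','block','lever_grip','lever','wash_bottle','beaker','tip_tray']:
        for m in masks_of(n,c)[:3]:
            r=m['region'];ys,xs=np.nonzero(r);print(c,n,round(m['conf'],2),m['bbox'],xs.mean().round(1),ys.mean().round(1),r.sum())
a=cv2.imread('pics/top0.png');b=cv2.imread('pics/side0.png')
print(get_state())
E
```

```text
top [[-0.03, 0.99, -0.16, 454.53], [-1.0, -0.03, -0.01, 68.44], [-0.01, 0.16, 0.99, 1064.11]]
top lift_base 0.74 [216.4, 188.0, 377.2, 293.0] 285.2 240.5 10687
top stage 0.95 [275.4, 196.0, 334.6, 256.2] 303.9 226.8 2392
top block 0.87 [298.2, 208.8, 317.1, 227.3] 307.5 218.0 414
top block 0.71 [284.5, 155.8, 298.3, 172.0] 290.7 163.8 222
top block 0.64 [328.0, 147.5, 343.7, 168.3] 335.2 159.0 234
top lever_grip 0.65 [304.4, 247.1, 375.0, 280.7] 345.2 263.9 518
top lever 0.72 [216.3, 187.7, 372.6, 291.0] 284.9 240.5 10395
top lever 0.65 [304.2, 254.2, 374.6, 282.1] 348.6 264.1 579
top wash_bottle 0.95 [157.8, 225.7, 193.0, 252.8] 175.2 240.2 867
top beaker 0.67 [168.4, 286.2, 205.7, 323.6] 185.1 305.0 905
top tip_tray 0.85 [367.5, 163.8, 431.2, 222.0] 397.5 192.0 2194
side [[0.91, 0.28, -0.3, 341.92], [-0.41, 0.62, -0.67, -534.16], [-0.0, 0.73, 0.68, 673.41]]
side lift_base 0.7 [179.4, 129.5, 323.0, 309.9] 242.8 227.9 11657
side stage 0.77 [223.3, 194.9, 305.8, 250.7] 258.5 224.0 1996
side block 0.98 [343.0, 232.9, 359.0, 259.2] 350.8 243.9 449
side block 0.86 [314.0, 196.4, 330.8, 2
[... 583 characters left out ...]
.6 227.8 11885
{'time_s': 0.9, 'joint_pos': array([-1.16960003e+00,  2.99888451e-01,  1.52100322e+00, -5.69774625e-07,
        1.32067450e+00, -6.65907040e-02]), 'joint_velocities': array([ 0.00018482,  0.00094385, -0.00101433, -0.00090536, -0.00202584,
        0.00212915]), 'joint_torque': array([ 2.59063263e-04, -5.31654131e+01, -3.52914441e+01,  7.08645140e-02,
        2.12265988e-02, -6.82605375e-06]), 'ee_pos': array([ 248.00172351, -490.90748476,  222.45055475]), 'tcp_rot': array([3.14156627e+00, 2.31309924e-06, 4.67787145e-01]), 'contact_force': array([ 0.67527813, -0.44528232, -0.15075488]), 'moment': array([ 0.02097285, -0.04366852, -0.02611159]), 'gripper_width': 94.25771544338967}
```

```bash
python3 - <<'E'
import cv2,numpy as np
a=cv2.imread('pics/top0.png');b=cv2.imread('pics/side0.png')
cv2.imwrite('pics/t0c.png',cv2.resize(a[140:340,150:440],None,fx=2.75,fy=2.75,interpolation=cv2.INTER_CUBIC))
cv2.imwrite('pics/s0c.png',cv2.resize(b[110:360,120:420],None,fx=2.4,fy=2.4,interpolation=cv2.INTER_CUBIC))
E
```

```text
(no output)
```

View pics/t0c.png

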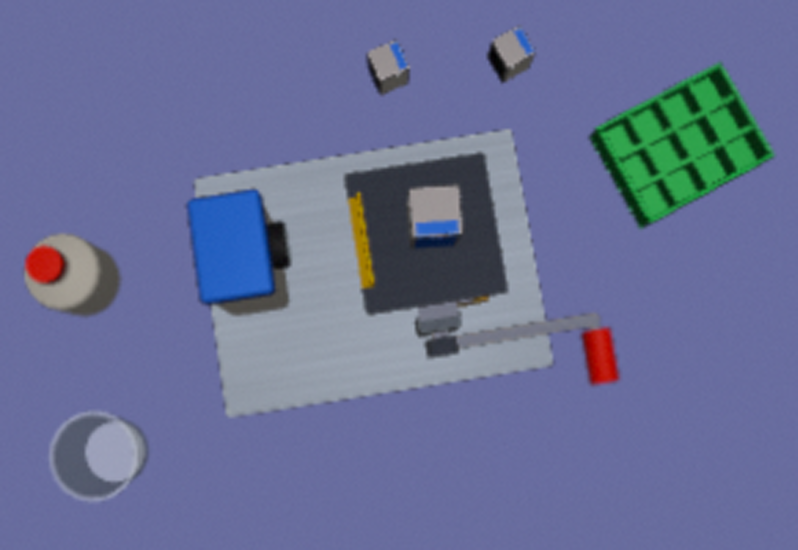

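View pics/s0c.png

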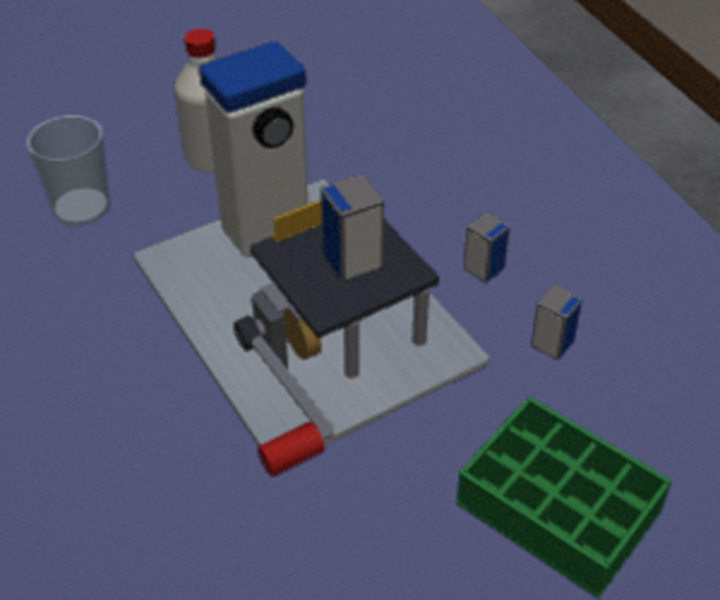

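On-stage block (top px 307,218; side px 266,205) is the large one that stands about 32 mm from the yellow bracket. The look-alikes are the two small blocks on the bench (top px 291,164 and 335,159). I choose the on-stage one; both crops agree. Next I fit the poses.

```bash
cat >> h.py <<'E'
from scipy.optimize import least_squares
def tf(p,L):
    c,s=np.cos(p[2]),np.sin(p[2]);L=np.atleast_2d(np.array(L,float))
    return np.c_[L[:,0]*c-L[:,1]*s+p[0],L[:,0]*s+L[:,1]*c+p[1],L[:,2]]
def fit(obs,p0):
    # obs: list (cam, local pts, pixels)
    f=lambda p:np.concatenate([(proj(c,tf(p,L))-np.array(u,float)).ravel() for c,L,u in obs])
    r=least_squares(f,p0,loss='soft_l1');return r.x,f(r.x).reshape(-1,2)
E
python3 - <<'E'
from h import *
T=lambda a:(np.array(a)/2.75+[150,140]); S=lambda a:(np.array(a)/2.4+[120,110])
o=[('top',[[85,180,12],[85,-90,12],[-115,-90,12],[-115,180,12],[55,55,90],[55,-55,90],[-55,-55,90],[-55,55,90]],T([[195,180],[512,130],[552,365],[228,415],[346,175],[485,154],[506,291],[368,313]])),
('side',[[-115,180,12],[85,-90,12],[-55,55,90],[55,-55,90]],S([[135,256],[489,357],[252,248],[438,275]]))]
p,r=fit(o,[420,60,.14]);print('base',p,r.round(1).tolist())
pt,r=fit(o[:1],p);print('top only',pt);
for n in ['top','side']: 
  im=cv2.imread(f'pics/{n}0.png').astype(int)
  m=(im[:,:,2]>130)&(im[:,:,1]<70)&(im[:,:,0]<70);ys,xs=np.nonzero(m)
  k=(xs>210);print(n,'red',xs[k].mean(),ys[k].mean(),k.sum(),'pred',proj(n,tf(p,[[-114,-120*np.cos(.07),55+120*np.sin(.07)]])))
o=[('top',[[-18,-18,160],[18,-18,160],[18,18,160],[-18,18,160]],T([[459,186],[409,188],[413,237],[462,237]])),
 ('side',[[-18,18,160],[18,18,160],[18,-18,160],[-18,-18,160]],S([[347,214],[322,192],[357,178],[382,203]]))]
b,r=fit(o,[p[0],p[1],p[2]+1.57]);print('block',b,r.round(1).tolist());print('rel',b[2]-p[2]);
c,s=np.cos(p[2]),np.sin(p[2]);d=b[:2]-p[:2];print('block in lift',d@[c,s],d@[-s,c])
print('bt',fit(o[:1],b)[0])
for L in [[-114,-120,63],[-114,0,175],[0,27,90]]: print(L,tf(p,[L]))
E
```

```text
base [576.98655222  27.41308875  -6.15492423] [[-0.5, -0.9], [0.1, -0.8], [0.8, 0.1], [-0.4, 0.8], [-0.6, -0.6], [-0.1, -0.9], [1.2, 0.3], [-0.6, 0.5], [-1.9, -1.0], [0.6, 0.9], [-2.0, -0.5], [0.8, 1.5]]
top only [576.60344894  27.25172049  -6.15696455]
top red 368.43859649122805 269.0643274853801 171 pred [[368.37338926 269.52988981]]
side red 241.65921787709496 294.1508379888268 179 pred [[240.7298498  298.49387702]]
block [582.75769504  22.71163305  -4.66506776] [[0.1, -0.4], [0.0, 0.2], [0.1, 0.6], [0.6, -0.8], [-3.2, 1.4], [-1.7, -1.3], [1.7, -1.3], [0.6, -0.2]]
rel 1.4898564697817855
block in lift 5.122375836054145 -5.40102221308983
bt [582.5612709   23.12939332  -4.69975152]
[-114, -120, 63] [[ 479.27213235 -106.18291474   63.        ]]
[-114, 0, 175] [[463.92296891  12.83138348 175.        ]]
[0, 27, 90] [[573.53299045  54.19130585  90.        ]]
```

Call:
move_arm --increments '[{"tx": 530, "ty": -308, "wz": -155, "claw": 0.7}, {"tx": 530, "ty": -308, "wz": -155, "claw": 0.7}, {"tx": 530, "ty": -308, "wz": -155, "claw": 0.7}, {"tx": 530, "ty": -308, "wz": -155, "claw": 0.7}, {"tx": 530, "ty": -308, "wz": -155, "claw": 0.7}]'

```text
invalid input at $.increments[0]: expected keys claw, tx, ty, tz, wx, wy, wz
```

```bash
cat >> h.py <<'E'
from scipy.spatial.transform import Rotation as Rn
def go(xyz,yaw):
    s=get_state();R=Rn.from_euler('xyz',s['tcp_rot']);G=Rn.from_euler('xyz',[np.pi,0,yaw])
    print('t',round(s['time_s'],2),'pos',s['ee_pos'].round(1),'rpy',s['tcp_rot'].round(3),'w',round(s['gripper_width'],1),'F',s['contact_force'].round(1))
    print('shift',R.inv().apply(np.array(xyz)-s['ee_pos']).round(1),'rot',np.degrees((R.inv()*G).as_rotvec()).round(1))
E
python3 -c "
from h import *
go([582.7,23,222],3.17)"
```

```text
t 0.9 pos [ 248.  -490.9  222.5] rpy [3.142 0.    0.468] w 94.3 F [ 0.7 -0.4 -0.2]
shift [ 5.305e+02 -3.078e+02  4.000e-01] rot [   0.     0.  -154.8]
```

Call:
move_arm --increments '[{"tx": 530, "ty": -308, "tz": 0, "wx": 0, "wy": 0, "wz": -155, "claw": 0.7}, {"tx": 530, "ty": -308, "tz": 0, "wx": 0, "wy": 0, "wz": -155, "claw": 0.7}, {"tx": 530, "ty": -308, "tz": 0, "wx": 0, "wy": 0, "wz": -155, "claw": 0.7}, {"tx": 530, "ty": -308, "tz": 0, "wx": 0, "wy": 0, "wz": -155, "claw": 0.7}, {"tx": 530, "ty": -308, "tz": 0, "wx": 0, "wy": 0, "wz": -155, "claw": 0.7}]'

```text
time_s: 1.4
ee_pos: [385.0, -279.5, 222.7]
tcp_rot: [3.141, 0.0, 1.224]
contact_force: [0.9, -0.6, 0.1]
gripper_width: 66.0
```

```bash
python3 -c "
from h import *
go([582.7,23,222],3.17)"
```

```text
t 1.4 pos [ 385.  -279.5  222.7] rpy [3.141 0.    1.224] w 66.0 F [ 0.9 -0.6  0.1]
shift [351.7  83.    0.7] rot [   0.     0.  -111.5]
```

Call:
move_arm --increments '[{"tx": 352, "ty": 83, "tz": 0, "wx": 0, "wy": 0, "wz": -111.5, "claw": 0.7}, {"tx": 352, "ty": 83, "tz": 0, "wx": 0, "wy": 0, "wz": -111.5, "claw": 0.7}, {"tx": 352, "ty": 83, "tz": 0, "wx": 0, "wy": 0, "wz": -111.5, "claw": 0.7}, {"tx": 352, "ty": 83, "tz": 0, "wx": 0, "wy": 0, "wz": -111.5, "claw": 0.7}, {"tx": 352, "ty": 83, "tz": 0, "wx": 0, "wy": 0, "wz": -111.5, "claw": 0.7}]'

```text
time_s: 1.9
ee_pos: [523.1, -70.8, 222.7]
tcp_rot: [3.141, 0.0, 1.974]
contact_force: [0.1, -0.5, 0.0]
gripper_width: 65.7
```

```bash
python3 -c "
from h import *
go([582.7,23,222],3.17)"
```

```text
t 1.9 pos [523.1 -70.8 222.7] rpy [3.141 0.    1.974] w 65.7 F [ 0.1 -0.5  0. ]
shift [62.9 91.6  0.7] rot [  0.    0.  -68.5]
```

Call:
move_arm --increments '[{"tx": 63, "ty": 91.5, "tz": 0, "wx": 0, "wy": 0, "wz": -68.5, "claw": 0.7}, {"tx": 63, "ty": 91.5, "tz": 0, "wx": 0, "wy": 0, "wz": -68.5, "claw": 0.7}, {"tx": 63, "ty": 91.5, "tz": 0, "wx": 0, "wy": 0, "wz": -68.5, "claw": 0.7}, {"tx": 63, "ty": 91.5, "tz": 0, "wx": 0, "wy": 0, "wz": -68.5, "claw": 0.7}, {"tx": 63, "ty": 91.5, "tz": 0, "wx": 0, "wy": 0, "wz": -68.5, "claw": 0.7}]'

```text
time_s: 2.4
ee_pos: [582.4, 21.3, 222.1]
tcp_rot: [-3.141, -0.0, 2.725]
contact_force: [0.3, -0.3, -0.1]
gripper_width: 65.5
```

```bash
python3 -c "
from h import *
go([582.7,23,222],3.17)"
```

```text
t 2.4 pos [582.4  21.3 222.1] rpy [-3.141 -0.     2.725] w 65.5 F [ 0.3 -0.3 -0.1]
shift [0.4 1.7 0.1] rot [ -0.   -0.  -25.5]
```

Call:
move_arm --increments '[{"tx": 0, "ty": 1, "tz": 0, "wx": 0, "wy": 0, "wz": -25.5, "claw": 0.7}, {"tx": 0, "ty": 1, "tz": 0, "wx": 0, "wy": 0, "wz": -25.5, "claw": 0.7}, {"tx": 0, "ty": 1, "tz": 0, "wx": 0, "wy": 0, "wz": -25.5, "claw": 0.7}, {"tx": 0, "ty": 1, "tz": 0, "wx": 0, "wy": 0, "wz": -25.5, "claw": 0.7}]'

```text
time_s: 2.8
ee_pos: [582.7, 21.6, 222.4]
tcp_rot: [3.142, -0.0, -3.118]
contact_force: [0.5, 0.7, -0.1]
gripper_width: 65.4
```

```bash
python3 -c "
from h import *
go([582.7,23,140],3.17)
im=camera('side');b=im[160:260,200:340];cv2.imwrite('pics/s1.png',cv2.resize(b,None,fx=5,fy=5,interpolation=cv2.INTER_CUBIC))"
```

```text
t 2.8 pos [582.7  21.6 222.4] rpy [ 3.142 -0.    -3.118] w 65.4 F [ 0.5  0.7 -0.1]
shift [-0.1  1.4 82.4] rot [ 0.  -0.  -0.3]
```

View pics/s1.png

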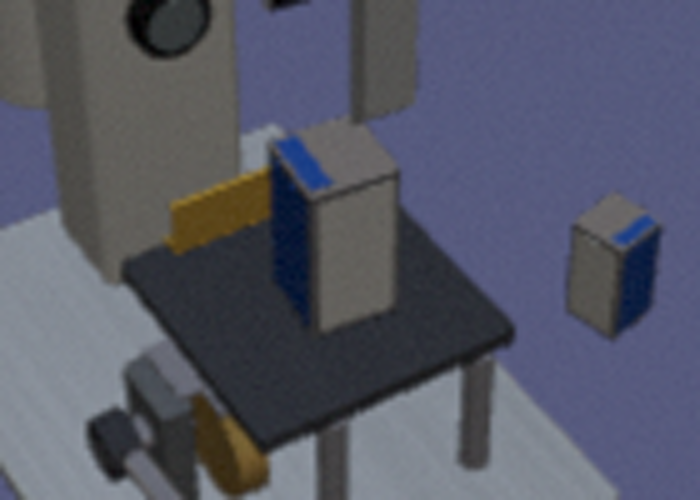

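Side crop: the large block stands on the stage (crop 335,230 → px 267,206), blue to the left. The fingers hang above, clear of the bracket (px 244,200). I refit with these corners.

```bash
python3 - <<'E'
from h import *
S=lambda a:np.array(a)/5+[200,160]-.4
st=('side',[[-55,55,90],[-55,-55,90],[55,-55,90],[-35,45,115]],S([[123,266],[265,441],[515,333],[172,203]]))
bl=('side',[[-18,18,160],[18,18,160],[18,-18,160],[-18,-18,160],[-18,18,90],[18,18,90],[-18,-18,90]],S([[317,197],[271,143],[349,119],[399,174],[315,334],[275,291],[395,305]]))
p,r=fit([st],[577,27,.128]);print(p,r.round(1).tolist())
b,r=fit([bl],[582.7,23,1.6]);print(b,r.round(1).tolist())
c,s=np.cos(p[2]),np.sin(p[2]);d=b[:2]-p[:2];print('block in lift',d@[c,s],d@[-s,c],b[2]-p[2])
E
```

```text
[5.78529647e+02 2.91406440e+01 1.22348732e-01] [[-0.6, -0.9], [-0.7, 0.4], [1.0, -0.8], [0.5, 1.3]]
[584.1717121   24.94171798   1.67071576] [[-0.7, 0.7], [-1.3, 0.0], [0.6, -1.6], [0.7, -1.4], [0.3, 1.9], [-1.0, -1.1], [1.1, 0.9]]
block in lift 5.087437067573407 -4.856116532553968 1.548367031729886
```

Call:
move_arm --increments '[{"tx": 0, "ty": 2, "tz": 40, "wx": 0, "wy": 0, "wz": -1.5, "claw": 0.7}, {"tx": 0, "ty": 2, "tz": 70, "wx": 0, "wy": 0, "wz": -1.5, "claw": 0.7}, {"tx": 0, "ty": 2, "tz": 82, "wx": 0, "wy": 0, "wz": -1.5, "claw": 0.7}, {"tx": 0, "ty": 2, "tz": 82, "wx": 0, "wy": 0, "wz": -1.5, "claw": 0.7}, {"tx": 0, "ty": 2, "tz": 82, "wx": 0, "wy": 0, "wz": -1.5, "claw": 0.3}]' --newtons 12

```text
time_s: 3.35
ee_pos: [583.3, 23.5, 141.8]
tcp_rot: [-3.142, 0.002, -3.096]
contact_force: [1.1, 0.3, 0.3]
gripper_width: 60.8
```

Call:
move_arm --increments '[{"tx": 0, "ty": 0, "tz": 0, "wx": 0, "wy": 0, "wz": 0, "claw": 0.2}, {"tx": 0, "ty": 0, "tz": 0, "wx": 0, "wy": 0, "wz": 0, "claw": 0.2}, {"tx": 0, "ty": 0, "tz": 0, "wx": 0, "wy": 0, "wz": 0, "claw": 0.2}, {"tx": 0, "ty": 0, "tz": 0, "wx": 0, "wy": 0, "wz": 0, "claw": 0.2}]' --newtons 12

```text
time_s: 3.75
ee_pos: [582.9, 23.6, 141.1]
tcp_rot: [3.142, 0.001, -3.094]
contact_force: [-0.6, 1.1, 3.3]
gripper_width: 36.0
```

Call:
move_arm --increments '[{"tx": 0, "ty": 0, "tz": -8, "wx": 0, "wy": 0, "wz": 0, "claw": 0.2}, {"tx": 0, "ty": 0, "tz": -8, "wx": 0, "wy": 0, "wz": 8, "claw": 0.2}, {"tx": 0, "ty": 0, "tz": -8, "wx": 0, "wy": 0, "wz": 16, "claw": 0.2}, {"tx": 0, "ty": 0, "tz": -8, "wx": 0, "wy": 0, "wz": 24, "claw": 0.2}, {"tx": 0, "ty": 0, "tz": -8, "wx": 0, "wy": 0, "wz": 32, "claw": 0.2}]'

```text
time_s: 4.25
ee_pos: [582.6, 23.5, 148.9]
tcp_rot: [-3.141, -0.0, 2.625]
contact_force: [0.8, 0.1, -1.8]
gripper_width: 35.8
```

Call:
move_arm --increments '[{"tx": 0, "ty": 0, "tz": 0, "wx": 0, "wy": 0, "wz": 8, "claw": 0.2}, {"tx": 0, "ty": 0, "tz": 0, "wx": 0, "wy": 0, "wz": 16, "claw": 0.2}, {"tx": 0, "ty": 0, "tz": 0, "wx": 0, "wy": 0, "wz": 24, "claw": 0.2}, {"tx": 0, "ty": 0, "tz": 0, "wx": 0, "wy": 0, "wz": 32, "claw": 0.2}, {"tx": 0, "ty": 0, "tz": 0, "wx": 0, "wy": 0, "wz": 40, "claw": 0.2}]'

```text
time_s: 4.75
ee_pos: [582.6, 23.5, 148.9]
tcp_rot: [-3.141, 0.0, 1.927]
contact_force: [0.5, -0.2, -1.4]
gripper_width: 35.8
```

Call:
move_arm --increments '[{"tx": 0, "ty": 0, "tz": 0, "wx": 0, "wy": 0, "wz": 8, "claw": 0.2}, {"tx": 0, "ty": 0, "tz": 0, "wx": 0, "wy": 0, "wz": 13.5, "claw": 0.2}, {"tx": 0, "ty": 0, "tz": 0, "wx": 0, "wy": 0, "wz": 13.5, "claw": 0.2}]'

```text
time_s: 5.05
ee_pos: [582.6, 23.5, 148.8]
tcp_rot: [3.142, 0.0, 1.695]
contact_force: [0.0, -0.2, -1.4]
gripper_width: 35.8
```

```bash
python3 -c "
from h import *
go([574.9,47.8,149],1.697)
for c in ['top','side']:
  im=camera(c);cv2.imwrite(f'pics/{c}2.png',im)
t=cv2.imread('pics/top2.png')[190:265,260:345];s=cv2.imread('pics/side2.png')[165:260,210:310]
cv2.imwrite('pics/c2.png',np.hstack([cv2.resize(t,(400,int(400*75/85)),interpolation=2)[:350],cv2.resize(s,(400,380),interpolation=2)[:350]]))"
```

```text
t 5.05 pos [582.6  23.5 148.8] rpy [3.142 0.    1.695] w 35.8 F [ 0.  -0.2 -1.4]
shift [25.  -4.7 -0.2] rot [ 0.   0.  -0.1]
```

View pics/c2.png

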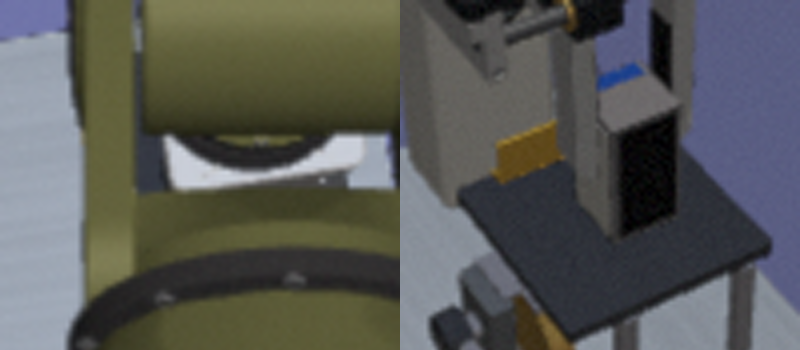

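```bash
python3 - <<'E'
from h import *
S=lambda a:(np.array(a)-[400,0])/4+[210,165]-.4
st=('side',[[-55,55,90],[-55,-55,90],[55,-55,90],[-35,45,115]],S([[459,192],[574,335],[772,240],[496,144]]))
bl=('side',[[-18,-18,167.7],[18,-18,167.7],[-18,-18,97.7],[18,-18,97.7],[18,18,167.7]],S([[617,137],[681,101],[617,238],[676,207],[643,63]]))
p,r=fit([st],[577,27,.128]);print(p,r.round(1).tolist())
b,r=fit([bl],[582.7,23,.126]);print(b,r.round(1).tolist())
c,s=np.cos(.126),np.sin(.126);d=b[:2]-p[:2];print('block in lift',d@[c,s],d@[-s,c],b[2]-p[2])
d=np.array([582.6,23.5])-p[:2];print('tcp in lift',d@[c,s],d@[-s,c])
E
```

```text
[5.78590427e+02 2.99601609e+01 1.44938370e-01] [[-1.2, -0.3], [-0.4, -0.3], [1.0, -0.2], [0.5, 1.0]]
[5.83779678e+02 2.34945497e+01 1.59777990e-01] [[-0.6, -1.8], [0.7, -0.2], [-0.1, 2.0], [1.4, 2.2], [-1.1, -1.4]]
block in lift 4.3356005991534055 -7.0664720499927425 0.014839620044827695
tcp in lift 3.1659589581782748 -6.912818449038178
```

Call:
move_arm --increments '[{"tx": 13, "ty": -4.5, "tz": 0, "wx": 0, "wy": 0, "wz": 0, "claw": 0.2}, {"tx": 25, "ty": -4.5, "tz": 0, "wx": 0, "wy": 0, "wz": 0, "claw": 0.2}, {"tx": 25, "ty": -4.5, "tz": 4, "wx": 0, "wy": 0, "wz": 0, "claw": 0.2}, {"tx": 25, "ty": -4.5, "tz": 7, "wx": 0, "wy": 0, "wz": 0, "claw": 0.2}, {"tx": 25, "ty": -4.5, "tz": 7.5, "wx": 0, "wy": 0, "wz": 0, "claw": 0.2}]'

```text
time_s: 5.65
ee_pos: [575.2, 48.1, 141.0]
tcp_rot: [3.141, -0.001, 1.697]
contact_force: [-1.0, 2.4, 3.4]
gripper_width: 35.6
```

Call:
move_arm --increments '[{"tx": 1.5, "ty": 0, "tz": 0, "wx": 0, "wy": 0, "wz": 0, "claw": 0.2}, {"tx": 3, "ty": 0, "tz": 0, "wx": 0, "wy": 0, "wz": 0, "claw": 0.2}, {"tx": 4.5, "ty": 0, "tz": 0, "wx": 0, "wy": 0, "wz": 0, "claw": 0.2}]'

```text
time_s: 5.95
ee_pos: [574.6, 52.0, 141.0]
tcp_rot: [3.141, 0.0, 1.697]
contact_force: [-0.6, -2.7, 3.5]
gripper_width: 35.8
```

Call:
move_arm --increments '[{"tx": 1, "ty": 0, "tz": 0, "wx": 0, "wy": 0, "wz": 0, "claw": 0.2}, {"tx": 1, "ty": 0, "tz": 0, "wx": 0, "wy": 0, "wz": 0, "claw": 0.2}]'

```text
time_s: 6.15
ee_pos: [574.4, 53.3, 141.0]
tcp_rot: [3.141, 0.0, 1.697]
contact_force: [-0.0, -1.4, 2.4]
gripper_width: 36.1
```

Call:
move_arm --increments '[{"tx": 1, "ty": 0, "tz": 0, "wx": 0, "wy": 0, "wz": 0, "claw": 0.2}, {"tx": 1, "ty": 0, "tz": 0, "wx": 0, "wy": 0, "wz": 0, "claw": 0.2}]'

```text
time_s: 6.35
ee_pos: [574.3, 54.3, 141.0]
tcp_rot: [3.141, 0.0, 1.697]
contact_force: [0.3, -1.5, 4.0]
gripper_width: 35.5
```

```bash
python3 -c "
from h import *
im=camera('side');t=im[165:260,210:310]
go([574.1,54.8,141],1.697)
cv2.imwrite('pics/s3.png',cv2.resize(t,None,fx=6,fy=6,interpolation=2))"
```

```text
t 6.4 pos [574.3  54.3 141. ] rpy [3.141 0.    1.697] w 35.9 F [ 0.3 -2.5  3. ]
shift [ 0.6 -0.1  0. ] rot [ 0.  0. -0.]
```

View pics/s3.png

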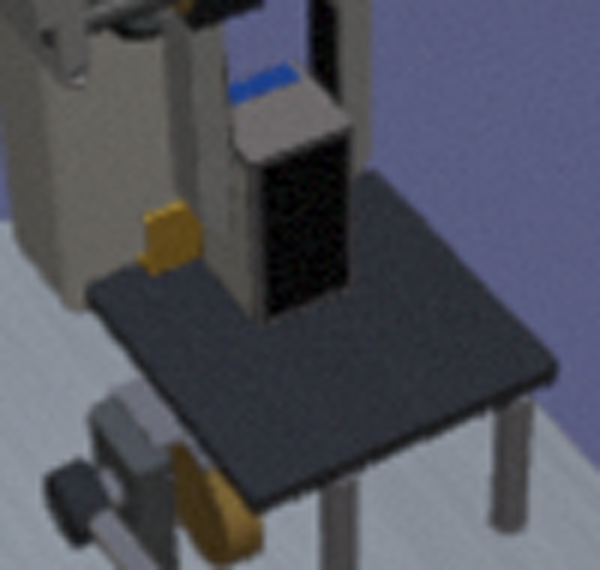

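The block is upright (crop 300,230), black side towards the camera, close to the bracket (px 239,205). I keep pushing until the contact force rises.

Call:
move_arm --increments '[{"tx": 1, "ty": 0, "tz": 0, "wx": 0, "wy": 0, "wz": 0, "claw": 0.2}, {"tx": 1, "ty": 0, "tz": 0, "wx": 0, "wy": 0, "wz": 0, "claw": 0.2}]'

```text
time_s: 6.6
ee_pos: [574.1, 55.3, 141.0]
tcp_rot: [3.141, 0.0, 1.697]
contact_force: [1.1, -2.2, 4.0]
gripper_width: 35.5
```

Call:
move_arm --increments '[{"tx": 1, "ty": 0, "tz": 0, "wx": 0, "wy": 0, "wz": 0, "claw": 0.2}, {"tx": 1, "ty": 0, "tz": 0, "wx": 0, "wy": 0, "wz": 0, "claw": 0.2}]'

```text
time_s: 6.8
ee_pos: [574.0, 56.3, 141.0]
tcp_rot: [3.141, 0.0, 1.697]
contact_force: [0.0, -2.2, 3.2]
gripper_width: 35.6
```

Call:
move_arm --increments '[{"tx": 1, "ty": 0, "tz": 0, "wx": 0, "wy": 0, "wz": 0, "claw": 0.2}, {"tx": 1, "ty": 0, "tz": 0, "wx": 0, "wy": 0, "wz": 0, "claw": 0.2}]'

```text
time_s: 7.0
ee_pos: [573.9, 57.3, 141.0]
tcp_rot: [3.141, 0.0, 1.697]
contact_force: [0.7, -2.4, 3.3]
gripper_width: 35.7
```

Call:
move_arm --increments '[{"tx": 1, "ty": 0, "tz": 0, "wx": 0, "wy": 0, "wz": 0, "claw": 0.2}, {"tx": 1, "ty": 0, "tz": 0, "wx": 0, "wy": 0, "wz": 0, "claw": 0.2}]'

```text
time_s: 7.2
ee_pos: [573.8, 58.1, 141.0]
tcp_rot: [3.141, 0.0, 1.697]
contact_force: [1.3, -5.0, 3.6]
gripper_width: 36.1
```

Call:
move_arm --increments '[{"tx": 1, "ty": 0, "tz": 0, "wx": 0, "wy": 0, "wz": 0, "claw": 0.2}, {"tx": 1, "ty": 0, "tz": 0, "wx": 0, "wy": 0, "wz": 0, "claw": 0.2}]'

```text
time_s: 7.4
ee_pos: [573.7, 58.7, 141.0]
tcp_rot: [3.141, 0.001, 1.697]
contact_force: [0.9, -8.1, 4.5]
gripper_width: 35.7
```

Call:
move_arm --increments '[{"tx": 0, "ty": 0, "tz": 0, "wx": 0, "wy": 0, "wz": 0, "claw": 0.42}, {"tx": 0, "ty": 0, "tz": 0, "wx": 0, "wy": 0, "wz": 0, "claw": 0.55}, {"tx": 0, "ty": 0, "tz": 0, "wx": 0, "wy": 0, "wz": 0, "claw": 0.6}, {"tx": 0, "ty": 0, "tz": -40, "wx": 0, "wy": 0, "wz": 0, "claw": 0.6}, {"tx": 0, "ty": 0, "tz": -80, "wx": 0, "wy": 0, "wz": 0, "claw": 0.6}]'

```text
time_s: 7.9
ee_pos: [573.0, 59.4, 221.1]
tcp_rot: [-3.139, -0.001, 1.697]
contact_force: [1.6, 0.5, 0.6]
gripper_width: 56.2
```

```bash
python3 -c "
from h import *
im=camera('side');t=im[165:260,210:310]
go([480.2,-105.8,170],3.1416+.126)
cv2.imwrite('pics/s4.png',cv2.resize(t,None,fx=6,fy=6,interpolation=2))"
```

```text
t 7.95 pos [575.1  59.6 229. ] rpy [3.134 0.    1.697] w 56.6 F [-0.2 -0.4  6.5]
shift [-152.1 -115.4   58.1] rot [  0.3   0.4 -90. ]
```

View pics/s4.png

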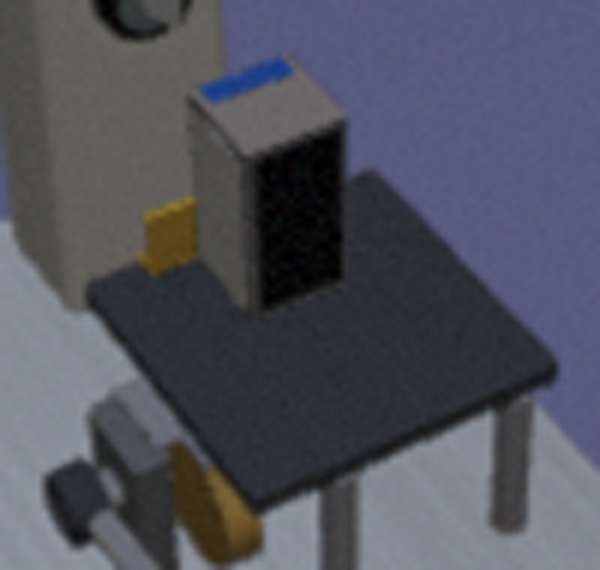

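Call:
move_arm --increments '[{"tx": -152, "ty": -115, "tz": 4, "wx": 0, "wy": 0, "wz": 90, "claw": 0.7}, {"tx": -152, "ty": -115, "tz": 4, "wx": 0, "wy": 0, "wz": 90, "claw": 0.7}, {"tx": -152, "ty": -115, "tz": 4, "wx": 0, "wy": 0, "wz": 90, "claw": 0.7}, {"tx": -152, "ty": -115, "tz": 4, "wx": 0, "wy": 0, "wz": 90, "claw": 0.7}, {"tx": -152, "ty": -115, "tz": 4, "wx": 0, "wy": 0, "wz": 90, "claw": 0.7}]'

```text
time_s: 8.45
ee_pos: [476.8, -109.0, 216.9]
tcp_rot: [-3.142, 0.0, 0.937]
contact_force: [1.0, 1.0, 0.1]
gripper_width: 65.9
```

```bash
python3 - <<'E'
from h import *
go([480.2,-105,170],.126)
for c in ['top','side']:
  im=camera(c);cv2.imwrite(f'pics/{c}5.png',im)
t=cv2.imread('pics/top5.png')[190:290,260:390]
cv2.imwrite('pics/t5.png',cv2.resize(t,None,fx=6,fy=6,interpolation=2))
E
```

```text
t 8.45 pos [ 476.8 -109.   216.9] rpy [-3.142  0.     0.937] w 65.9 F [1.  1.  0.1]
shift [ 5.2  0.4 46.9] rot [ 0.   0.  46.5]
```

View pics/t5.png

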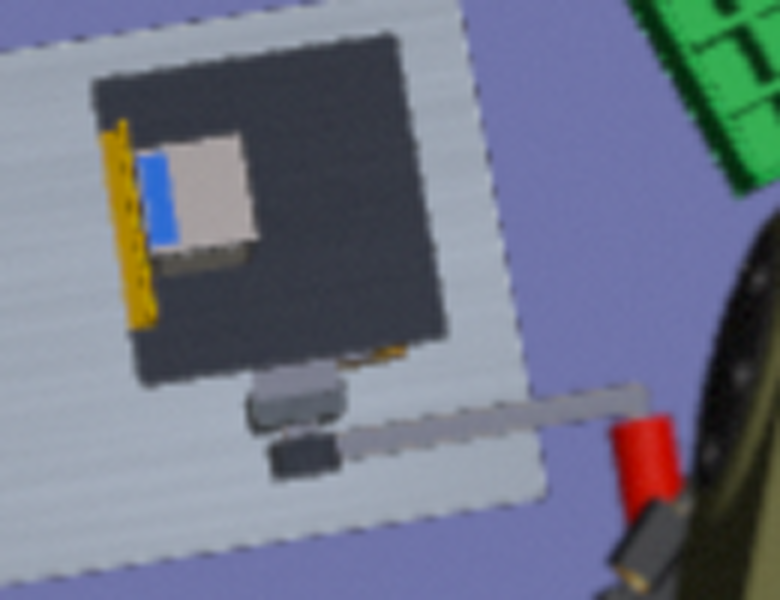

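```bash
python3 - <<'E'
from h import *
T=lambda a:np.array(a)/6+[260,190]-.42
S=lambda a:np.array(a)/6+[210,165]-.42
def rep(n,st,bl):
    p,r=fit(st,[577,28,.126]);b,r2=fit(bl,[574,55,.126]);c,s=np.cos(.126),np.sin(.126);d=b[:2]-p[:2]
    print(n,p,b,'in lift',d@[c,s],d@[-s,c],'yaw',b[2]-p[2],abs(r).max(),abs(r2).max());return p,b
st=[('top',[[55,55,90],[55,-55,90],[-55,-55,90],[-55,55,90],[35,45,115],[-35,45,115]],T([[93,82],[397,35],[446,337],[145,386],[127,119],[157,322]]))]
bl=[('top',[[18,18,160],[18,-18,160],[-18,-18,160],[-18,18,160]],T([[135,153],[241,133],[259,238],[152,255]]))]
ss=[('side',[[-55,55,90],[-55,-55,90],[55,-55,90],[-35,45,115]],S([[87,294],[258,508],[559,376],[145,211]]))]
sb=[('side',[[-18,18,160],[18,18,160],[18,-18,160],[-18,-18,160],[-18,-18,90],[18,-18,90]],S([[190,93],[291,56],[346,120],[250,157],[255,315],[343,280]]))]
rep('top',st,bl);rep('side',ss,sb)
im=cv2.imread('pics/top5.png');
E
```

```text
top [5.77183202e+02 2.83737911e+01 1.27878585e-01] [5.73703495e+02 5.49178385e+01 1.39918201e-01] in lift -0.1164146020153719 26.770903247592862 yaw 0.012039615710636525 0.954670993316654 0.5169271332151482
side [5.77317414e+02 2.65767897e+01 1.21645529e-01] [5.74551653e+02 5.66897976e+01 1.33113366e-01] in lift 1.0403720121600255 30.221851473498038 yaw 0.01146783690290136 2.7300635032536036 1.9530662078710748
```

Call:
move_arm --increments '[{"tx": 5, "ty": 0, "tz": 0, "wx": 0, "wy": 0, "wz": 46.5, "claw": 0.7}, {"tx": 5, "ty": 0, "tz": 0, "wx": 0, "wy": 0, "wz": 46.5, "claw": 0.7}, {"tx": 5, "ty": 0, "tz": 0, "wx": 0, "wy": 0, "wz": 46.5, "claw": 0.7}, {"tx": 5, "ty": 0, "tz": 0, "wx": 0, "wy": 0, "wz": 46.5, "claw": 0.7}, {"tx": 5, "ty": 0, "tz": 0, "wx": 0, "wy": 0, "wz": 46.5, "claw": 0.7}]'

```text
time_s: 9.05
ee_pos: [481.9, -101.1, 216.7]
tcp_rot: [-3.141, 0.0, 0.197]
contact_force: [0.5, 0.3, 0.3]
gripper_width: 66.0
```

Top crop: the block (px 293,222) sits flat on the bracket. The top-view fit puts it at (-0.1, 26.8) against the ideal (0, 27), yaw error 0.01. The side-view fit reads 30.2, but it is coarser. On to the lever.

```bash
python3 - <<'E'
from h import *
go([479.4,-104.9,61],.128)
E
```

```text
t 9.05 pos [ 481.9 -101.1  216.7] rpy [-3.141  0.     0.197] w 66.0 F [0.5 0.3 0.3]
shift [ -3.2   3.3 155.7] rot [-0.  0.  4.]
```

Call:
move_arm --increments '[{"tx": -3, "ty": 3.3, "tz": 45, "wx": 0, "wy": 0, "wz": 4, "claw": 0.7}, {"tx": -3, "ty": 3.3, "tz": 90, "wx": 0, "wy": 0, "wz": 4, "claw": 0.7}, {"tx": -3, "ty": 3.3, "tz": 125, "wx": 0, "wy": 0, "wz": 4, "claw": 0.7}, {"tx": -3, "ty": 3.3, "tz": 148, "wx": 0, "wy": 0, "wz": 4, "claw": 0.7}, {"tx": -3, "ty": 3.3, "tz": 155.5, "wx": 0, "wy": 0, "wz": 4, "claw": 0.7}]'

```text
time_s: 9.55
ee_pos: [478.4, -104.7, 59.1]
tcp_rot: [-3.14, 0.003, 0.132]
contact_force: [-0.1, 0.4, 0.7]
gripper_width: 65.8
```

Call:
move_arm --increments '[{"tx": 0, "ty": 0, "tz": 0, "wx": 0, "wy": 0, "wz": 0, "claw": 0.7}]'

```text
time_s: 9.65
ee_pos: [479.2, -105.2, 61.0]
tcp_rot: [-3.141, 0.001, 0.13]
contact_force: [0.0, -0.1, -0.3]
gripper_width: 65.7
```

```bash
python3 - <<'E'
from h import *
go([479.4,-104.9,61],.128)
im=camera('side');cv2.imwrite('pics/s6.png',cv2.resize(im[220:320,190:310],None,fx=5,fy=5,interpolation=2))
E
```

```text
t 9.65 pos [ 479.2 -105.2   61. ] rpy [-3.141e+00  1.000e-03  1.300e-01] w 65.7 F [ 0.  -0.1 -0.3]
shift [ 0.2 -0.3 -0. ] rot [-0.   0.1  0.1]
```

View pics/s6.png

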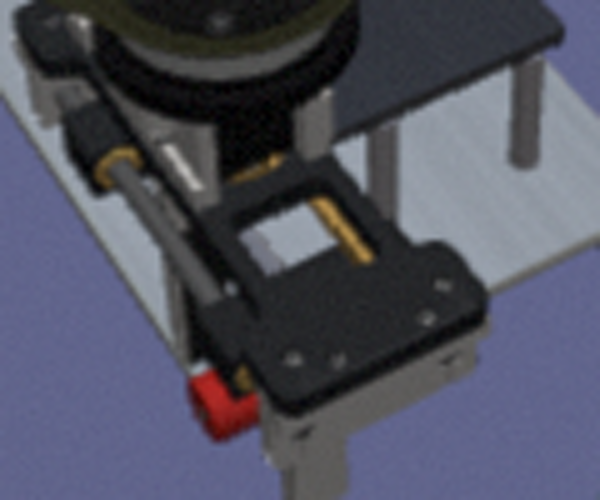

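The red grip (px ~234,301) lies between the fingers. I close on it.

Call:
move_arm --increments '[{"tx": 0, "ty": 0, "tz": 0, "wx": 0, "wy": 0, "wz": 0, "claw": 0.1}, {"tx": 0, "ty": 0, "tz": 0, "wx": 0, "wy": 0, "wz": 0, "claw": 0.1}, {"tx": 0, "ty": 0, "tz": 0, "wx": 0, "wy": 0, "wz": 0, "claw": 0.1}, {"tx": 0, "ty": 0, "tz": 0, "wx": 0, "wy": 0, "wz": 0, "claw": 0.1}, {"tx": 0, "ty": 0, "tz": 0, "wx": 0, "wy": 0, "wz": 0, "claw": 0.1}]' --newtons 25

```text
time_s: 10.2
ee_pos: [479.3, -105.8, 61.7]
tcp_rot: [3.141, -0.0, 0.127]
contact_force: [-0.0, 0.7, 0.5]
gripper_width: 29.3
```

```bash
python3 - <<'E'
from h import *
go([479.4,-104.9,61],.128)
for q in np.arange(0,1.51,.125):
    a=q+.07;print(round(q,3),'ty',round(-120*(-np.cos(a)+np.cos(.07)),1),'tz',round(-120*(np.sin(a)-np.sin(.07)),1))
E
```

```text
t 10.2 pos [ 479.3 -105.8   61.7] rpy [ 3.141 -0.     0.127] w 29.3 F [-0.   0.7  0.5]
shift [ 0.2 -0.9  0.7] rot [ 0.  -0.  -0.1]
0.0 ty -0.0 tz -0.0
0.125 ty -2.0 tz -14.9
0.25 ty -5.8 tz -29.4
0.375 ty -11.4 tz -43.3
0.5 ty -18.7 tz -56.4
0.625 ty -27.5 tz -68.5
0.75 ty -37.8 tz -79.3
0.875 ty -49.4 tz -88.9
1.0 ty -62.1 tz -96.9
1.125 ty -75.7 tz -103.2
1.25 ty -89.9 tz -107.9
1.375 ty -104.7 tz -110.7
1.5 ty -119.6 tz -111.6
```

Call:
move_arm --increments '[{"tx": 0, "ty": 0, "tz": 0, "wx": 0, "wy": 0, "wz": 0, "claw": 0.1}, {"tx": 0, "ty": 0, "tz": 0, "wx": 0, "wy": 0, "wz": 0, "claw": 0.1}, {"tx": 0, "ty": 0, "tz": 0, "wx": 0, "wy": 0, "wz": 0, "claw": 0.1}]' --newtons 25

```text
time_s: 10.5
ee_pos: [479.0, -104.1, 61.3]
tcp_rot: [-3.138, 0.001, 0.127]
contact_force: [-0.8, 15.5, 1.8]
gripper_width: 23.3
```

Call:
move_arm --increments '[{"tx": 0, "ty": -1, "tz": 0, "wx": 0, "wy": 0, "wz": 0, "claw": 0.1}, {"tx": 0, "ty": -2, "tz": -7.5, "wx": 0, "wy": 0, "wz": 0, "claw": 0.1}, {"tx": 0, "ty": -3, "tz": -15, "wx": 0, "wy": 0, "wz": 0, "claw": 0.1}]' --newtons 25

```text
time_s: 10.8
ee_pos: [478.6, -102.0, 76.5]
tcp_rot: [-3.14, 0.001, 0.127]
contact_force: [2.1, 10.4, -4.8]
gripper_width: 23.6
```

Call:
move_arm --increments '[{"tx": 0, "ty": -4.5, "tz": -14.5, "wx": 0, "wy": 0, "wz": 0, "claw": 0.1}, {"tx": 0, "ty": -10.1, "tz": -28.4, "wx": 0, "wy": 0, "wz": 0, "claw": 0.1}, {"tx": 0, "ty": -17.4, "tz": -41.5, "wx": 0, "wy": 0, "wz": 0, "claw": 0.1}, {"tx": 0, "ty": -26.2, "tz": -53.6, "wx": 0, "wy": 0, "wz": 0, "claw": 0.1}, {"tx": 0, "ty": -36.5, "tz": -64.4, "wx": 0, "wy": 0, "wz": 0, "claw": 0.1}]'

```text
time_s: 11.3
ee_pos: [473.9, -65.8, 141.4]
tcp_rot: [-3.141, 0.0, 0.127]
contact_force: [4.1, 7.1, -12.4]
gripper_width: 23.3
```

Call:
move_arm --increments '[{"tx": 0, "ty": -12.1, "tz": -8.6, "wx": 0, "wy": 0, "wz": 0, "claw": 0.1}, {"tx": 0, "ty": -24.8, "tz": -16.6, "wx": 0, "wy": 0, "wz": 0, "claw": 0.1}, {"tx": 0, "ty": -38.4, "tz": -22.9, "wx": 0, "wy": 0, "wz": 0, "claw": 0.1}, {"tx": 0, "ty": -52.5, "tz": -27.6, "wx": 0, "wy": 0, "wz": 0, "claw": 0.1}]'

```text
time_s: 11.7
ee_pos: [467.3, -13.9, 169.4]
tcp_rot: [3.141, -0.0, 0.127]
contact_force: [-1.9, -3.7, -2.4]
gripper_width: 23.7
```

```bash
python3 - <<'E'
from h import *
p=[577.2,28.4,.128]
for q in [0,.125,.75,1.25,1.5]:
    a=q+.07;print(q,tf(p,[[-114,-120*np.cos(a),53+120*np.sin(a)]]).round(1))
s=get_state();print(s['ee_pos'])
E
```

```text
0 [[ 479.4 -104.9   61.4]]
0.125 [[ 479.2 -102.9   76.3]]
0.75 [[474.6 -67.3 140.7]]
1.25 [[467.9 -15.7 169.2]]
1.5 [[464.1  13.8 173. ]]
[467.33342973 -13.88035793 169.35727706]
```

Call:
move_arm --increments '[{"tx": 0, "ty": -8, "tz": -1.6, "wx": 0, "wy": 0, "wz": 0, "claw": 0.1}, {"tx": 0, "ty": -15.5, "tz": -2.8, "wx": 0, "wy": 0, "wz": 0, "claw": 0.1}, {"tx": 0, "ty": -23, "tz": -3.5, "wx": 0, "wy": 0, "wz": 0, "claw": 0.1}, {"tx": 0, "ty": -29.2, "tz": -3.7, "wx": 0, "wy": 0, "wz": 0, "claw": 0.1}, {"tx": 0, "ty": -29.2, "tz": -3.7, "wx": 0, "wy": 0, "wz": 0, "claw": 0.1}]'

```text
time_s: 12.2
ee_pos: [463.6, 15.3, 172.7]
tcp_rot: [3.141, 0.0, 0.128]
contact_force: [-6.5, -2.5, 8.3]
gripper_width: 23.3
```

```bash
python3 - <<'E'
from h import *
go([464.1,14.8,173],.128)
for c in ['top','side']:
  im=camera(c);cv2.imwrite(f'pics/{c}7.png',im)
t=cv2.imread('pics/top7.png')[190:290,260:360];s=cv2.imread('pics/side7.png')[145:265,190:310]
cv2.imwrite('pics/c7.png',np.hstack([cv2.resize(t,(400,400),interpolation=2),cv2.resize(s,(400,400),interpolation=2)]))
E
```

```text
t 12.2 pos [463.6  15.3 172.7] rpy [3.141 0.    0.128] w 23.3 F [-6.5 -2.5  8.3]
shift [ 0.4  0.5 -0.3] rot [ 0.  0. -0.]
```

View pics/c7.png

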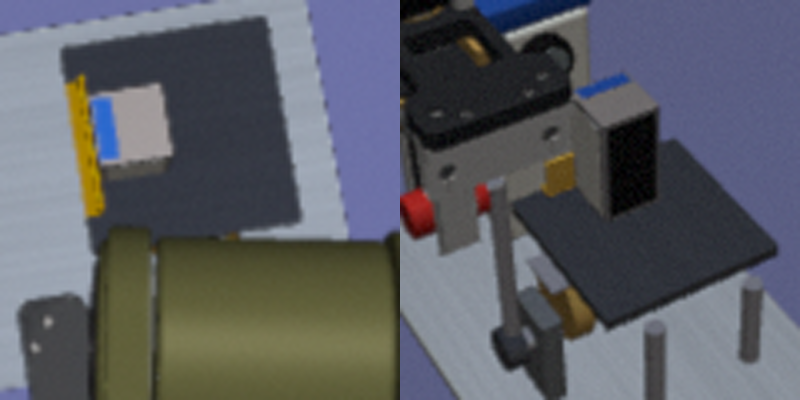

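```bash
python3 - <<'E'
from h import *
for p in ([577.2,28.4,.128],[577.5,29.9,.126]):
  print(proj('side',tf(p,[[-90,0,55]])).round(1), [ (q,(proj('side',tf(p,[[-90,-125*np.cos(q+.07),55+125*np.sin(q+.07)]]))).round(1).tolist()) for q in (1.4,1.5,1.6)])
T=lambda a:np.array(a)/4+[260,190]-.4
z=107.5
st=[('top',[[55,55,z],[55,-55,z],[-55,-55,z],[35,45,z+25],[-35,45,z+25]],T([[61,47],[267,16],[301,219],[86,77],[104,214]]))]
bl=[('top',[[18,18,z+70],[18,-18,z+70],[-18,-18,z+70],[-18,18,z+70]],T([[91,99],[160,84],[171,154],[102,166]]))]
p,r=fit(st,[577,28,.126]);b,r2=fit(bl,[574,55,.126]);c,s=np.cos(.126),np.sin(.126);d=b[:2]-p[:2]
print(p,b,d@[c,s],d@[-s,c],b[2]-p[2],abs(r).max(),abs(r2).max())
E
```

```text
[[221.1 250.2]] [(1.4, [[218.7, 204.2]]), (1.5, [[215.3, 199.6]]), (1.6, [[212.1, 195.8]])]
[[220.9 249.5]] [(1.4, [[218.6, 203.5]]), (1.5, [[215.2, 199.0]]), (1.6, [[211.9, 195.1]])]
[5.76946813e+02 2.85831461e+01 1.29396895e-01] [5.73357998e+02 5.51406664e+01 1.49786882e-01] -0.22296411458605744 26.79798055135995 0.020389987203614374 1.0869795008502763 0.9464428596149901
```

Call:
move_arm --increments '[{"tx": 0, "ty": 0, "tz": 0, "wx": 0, "wy": 0, "wz": 0, "claw": 0.1}, {"tx": 0, "ty": 0, "tz": 0, "wx": 0, "wy": 0, "wz": 0, "claw": 0.1}, {"tx": 0, "ty": 0, "tz": 0, "wx": 0, "wy": 0, "wz": 0, "claw": 0.1}]'

```text
time_s: 12.6
ee_pos: [463.7, 14.7, 172.8]
tcp_rot: [3.141, 0.0, 0.127]
contact_force: [-4.9, -2.8, 7.6]
gripper_width: 23.4
```

Call:
move_arm --increments '[{"tx": 0, "ty": -0.5, "tz": -0.6, "wx": 0, "wy": 0, "wz": 0, "claw": 0.1}, {"tx": 0, "ty": -0.5, "tz": -0.6, "wx": 0, "wy": 0, "wz": 0, "claw": 0.1}, {"tx": 0, "ty": -0.5, "tz": -0.6, "wx": 0, "wy": 0, "wz": 0, "claw": 0.1}]'

```text
time_s: 12.9
ee_pos: [463.6, 15.1, 172.8]
tcp_rot: [3.142, 0.0, 0.127]
contact_force: [-4.6, -3.5, 4.2]
gripper_width: 23.1
```

```bash
python3 - <<'E'
from h import *
go([464.1,14.8,173],.128)
print(job_done())
E
```

```text
t 12.9 pos [463.6  15.1 172.8] rpy [3.142 0.    0.127] w 23.1 F [-4.6 -3.5  4.2]
shift [ 0.4  0.3 -0.2] rot [ 0.  0. -0.]
the job is handed in; nothing more can be done
None
```

I turned the block clockwise by about 1.5 rad, pushed its blue side against the yellow bracket and let go. I then swung the cam lever up by its red grip and handed the job in while still holding it, at 12.9 s.

- **Block:** The last top view, with the stage raised, puts it at about (-0.2, 26.8) mm in lift axes, against the ideal (0, 27). It stands upright, and its yaw error is about 0.01–0.02 rad, which is within measuring noise. An earlier side-view fit disagreed, reading y = 30 mm and x = 1 mm, but it had larger residuals, so I went by the top view.
- **Lever:** The gripper position puts it at about 1.5 rad, gripped at 23 mm with forces under 10 N. A rough reading of the rod in the side image gave about 1.45 rad, coarse to a few hundredths.
- **Bystanders:** I did not touch the bottle, beaker, tray or the two small blocks, but I made no separate check of them at the end.

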